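Click the fume extractor's damper lever to its notch and lock it

ROBOT

A 6-joint arm with a two-finger parallel gripper is mounted at the origin on the work surface. World frame = base frame: x ahead of the robot, y to its left, z up, the work surface at z = 0. Lengths are in m, angles in rad, forces in N, time in s.
With the tool pointing down it reaches from about 0.375 to 0.9 m from the base axis. Payload 3.1 kg.
Tool frame: the origin (TCP) lies midway between the tips of the shut fingers; the grasp point (between the pads) lies robot.grip_depth behind it (robot.grip_depth is the distance from the TCP to the grasp point, in m); z points along the fingers, y is the line along which they close (so a half turn about z gives the same grasp; the last joint's range is limited). The gripper opens to 87 mm and grips with 3 to 60 N. Pads are 19 mm wide; open, the fingers measure 117 mm over their backs; the gripper's body (75 mm by 190 mm) begins 51 mm behind the grasp point.
Start: joints at [-1.48, 0.527, 1.433, -0, 1.181, -0.178], TCP at [0.167, -0.602, 0.223] pointing down, gripper open.
Joint ranges: [-3.08, 3.08], [-0.75, 2.2], [0.22, 2.44], [-1.43, 4.57], [0, 2.65], [-2.85, 2.85]. Speed limits (rad/s): [2.79, 2.79, 3.14, 3.14, 3.14, 3.14].

INTERFACE

Orientations are given as a unit quaternion [x, y, z, w].
In Python, from rig import robot gives the robot as it stands.
- The arm moves only by the shell command python3 -m creep 'ROWS' [OPENING] [FORCE]. ROWS is one flat JSON list of numbers that holds 1 to 20 rows one after another, with no inner brackets; each row has 4 numbers: dx, dy, dz in m, then a turn about the tool's z in rad; each row shifts and turns the commanded pose from where the row before left it, along the tool's axes as they then stand; what a row does not reach is not made up. A row lasts 1/12 s, in which the tool goes at most 0.0417 m and 0.125 rad, less where a joint would pass 70% of its speed; a pose out of reach is approached as far as the arm can. OPENING is the finger opening in m, set as the command begins (- or left out keeps the last). The fingers move at their own pace and stop on an object; FORCE is the grip in N (left out, the last holds). Time passes only in rows, so rows that do not move let the fingers close. It prints the time, the measured TCP pose, the force, the opening and the grip force at its end. Input that does not fit is refused with a message, and nothing moves.
- robot.get_obs(): the state, without advancing time (a new reading comes with each control period).
- robot.camera(name): name is "side" or "top" or "wrist"; returns a dict with "img" (400x640x3 uint8, red, green, blue), "fx", "fy", "cx", "cy" (pixels), "k1" (the pictures are not rectified: a ray, as slopes to the right and down, at radius r is drawn at 1 + k1 r^2 times it, then the intrinsics apply), "xyz" and "attitude" of the camera in the world. Camera axes: x right, y down, z forward; pixel columns grow to the right and rows downward; lengths in m; the calibration is good to about 2 mm. A picture is of the moment at which its call begins. There is no depth.
- robot.hand_in(): hands the job in; it is judged then, once.
The state is a dict: "time": time; "q": joint angles; "joint_velocities": joint speeds; "joint_torque": joint torques, N m; "position": TCP position; "tool_rot": TCP orientation; "ft_force": force on the tool from outside, world axes, zero at the start; "moment": the same for the moment, N m; "grip_width": finger opening in m; "grip_force": force on a finger pad.
Only numpy, scipy, OpenCV 4.12 (cv2) and the standard library are available. Lean on these libraries where they do the work, as an engineer would, in place of code of your own. Each camera call takes 0.05 s, during which the arm holds its last target. There are 200 camera calls.

TASK

Set the fume extractor's damper to its fifth notch, counting the closed notch at the stop post as zero: push the springy thumb lever gently onward, click by click, letting the pointer come to rest in the third, then the fourth, then the fifth notch, and never let it jump past the fifth. Then push the lock slide gently in until it is fully home, and leave both alone with the other things on the bench undisturbed.

Things in the scene. Friction and masses are not known exactly. Their poses are not given: they have to be found in the camera images.
- extractor: fume extraction unit, grey metal box 240 (x) x 340 (y) x 110 mm high, fixed to the bench, air duct out of its far (+x) side and grille on its near (-x) side. Origin: centre of its underside; z up. On its flat top sit the round dial plate, the thumb lever, the pointer and the lock slide.
- dial_center (a point): point on the unit's top face on the vertical axis of lever and pointer, 20 mm to +y of the unit's middle; axes are the unit's. Nine black notch marks (0 to 8) at radius 66 mm, 10 degrees apart, at -40 degrees (0, closed) to +40 degrees (8) from the unit's +x axis, counter-clockwise seen from above. Mark 5 is at +10 degrees.
- stop_post (a point): top of the short steel stop post (8 mm thick, 12 mm high) that marks the closed end: at -50 degrees on the dial, 58 mm from dial_center, next to mark 0.
- spindle: the indexed spindle that carries the pointer; origin at dial_center, z up, turns only when the lever drives it. A spring detent holds it in each notch until the lever tab is loaded with some 6 to 8 N, then it snaps on to the next notch within about 0.2 s. Its hidden toothed ring cannot be touched.
- pointer_tip (a point): tip of the flat dark steel pointer, 58 mm from the axis, 4 mm above the top face (flush, cannot be pushed). Its direction from dial_center, against the unit's axes, tells the notch: -40 degrees + 10 degrees per notch. It starts in notch 0, 1 or 2.
- thumb_lever: steel thumb lever; origin at dial_center, x axis outward along the arm to the tab, z up. At rest, and whenever released, it points at 180 degrees to the pointer (to the unit's -x side). Pushing it counter-clockwise seen from above leads to higher notches. The arm is a flat bar 10 mm wide, its top 10 mm above the top face. Push with less than 15 N.
- lever_tab (a point): middle of the top of the lever's upright black tab: 75 mm from the axis, 40 mm above the top face, 18 mm along the arm, 8 mm across (the way it is pushed), bottom 6 mm above the top face. It is sprung on the spindle, about 0.4 N per mm: it must go 12 to 16 degrees past rest before the pointer clicks, when the force suddenly falls; about 10 degrees further it clicks again.
- lock: lock slide: upright black tab 30 mm (unit x) x 8 mm (unit y), 2 to 32 mm above the top face. Origin under the tab's centre on the top face. Slides along unit y, straight towards dial_center: out (start) 85 to 82 mm from it, fully home 73 mm, at a stop. Friction 2.5 N; stays where left; goes home only while the pointer rests in a notch. Push with less than 30 N.
- solder_spool: bystander: steel spool of solder, 48 mm in diameter, 42 mm high, standing. Origin: centre of its underside.
- cleaner_bottle: bystander: yellow bottle, 52 mm in diameter, 130 mm high, standing. Origin: centre of its underside.
- screwdriver: bystander: screwdriver, 170 mm long, lying flat to the left (+y) of the unit.

How it is judged:
On the way, in this order (a step that is already met when the one before it is completed fails the run):
1. the pointer rests in notch 3 (y of pointer_tip in the frame of dial_center between -0.0131 and -0.0071 m), for 0.3 s.
2. the pointer rests in notch 4 (y of pointer_tip in the frame of dial_center between -0.003 and 0.003 m), for 0.3 s.
3. the pointer rests in notch 5 (y of pointer_tip in the frame of dial_center between 0.0071 and 0.0131 m), for 0.3 s.
4. the lock slide is fully home (y of lock in the frame of dial_center above -0.0747 m), for 0.2 s.
At the end, for the whole second after the job is handed in: The pointer stands in notch 5 (within about 3 degrees, 3 mm at its tip), the lock slide is fully home (within 1.7 mm), lever and lock are at rest (all of step 3 and y of lock in the frame of dial_center above -0.0747 m and linear speed of lock below 0.01 m/s and angular speed of thumb_lever below 0.2 rad/s); the robot touches nothing.
It fails at once if the pointer goes past notch 5 towards notch 6 (y of pointer_tip in the frame of dial_center above 0.016 m).
It fails at once if the lever is pushed with more than 15 N (contact force between thumb_lever and anything else above 15 N).
It fails at once if the lock slide is pushed with more than 30 N (contact force between lock and anything else above 30 N).
It fails at once if the spool, the bottle or the screwdriver is moved by more than 30 mm (distance of any of solder_spool, cleaner_bottle, screwdriver from where it was at the start of the episode above 0.03 m).
It also fails if it takes over 69 s, if anything falls off the work surface, if the arm or the gripper's body presses on something with over 40 N, if the wrist force passes 120 N, or if a joint passes its speed limit or range.

## Working session

There is one attempt and no reset: what is moved stays moved. The work goes in short steps, Python scripts to look and compute and a shell command to move; the robot and the scene stay as the last step left them, time stands still between calls to the robot, and variables do not carry over. Pictures are saved under pics/ and viewed, at most 10 in all, crops included, and the job is handed in when it is done.

```bash
mkdir -p pics; ls; python3 - <<'E'
from rig import robot
import cv2
o=robot.get_obs();print(o,robot.grip_depth)
for n in("top","side"):
    c=robot.camera(n);cv2.imwrite(f"pics/{n}0.png",c["img"][:,:,::-1]);print(n,{k:v for k,v in c.items() if k!="img"})
E
```

```text
pics
{'time': 0.0, 'q': array([-1.47948651e+00,  5.28432024e-01,  1.43387730e+00,  1.03009273e-06,
        1.18140819e+00, -1.78486422e-01]), 'joint_velocities': array([-1.64483372e-03, -3.36188638e-04,  4.15732829e-04, -6.47216722e-04,
        5.23158016e-05, -6.87328850e-04]), 'joint_torque': array([ 9.41654871e-04, -4.40038311e+01, -1.76591367e+01,  6.33424195e-02,
        5.82086190e-02, -1.65202919e-04]), 'position': array([ 0.16655439, -0.60165018,  0.22160057]), 'tool_rot': array([ 9.90914506e-01,  1.34489084e-01,  4.67708436e-05, -1.06140364e-03]), 'ft_force': array([-0.94975219, -0.09597008, -0.09234852]), 'moment': array([-0.00718091,  0.05937359,  0.02480995]), 'grip_force': 0.0, 'grip_width': 0.08718824638218119} 0.0187
top {'fx': 500.882891934708, 'fy': 500.882891934708, 'cx': 324.47133546327336, 'cy': 201.77438594913323, 'k1': -0.13500642553786515, 'xyz': array([ 0.38310516, -0.03067468,  1.42007352]), 'attitude': array([ 0.71341642, -0.69880331,  0.03129948, -0.04160878])}
side {'fx': 414.42783882041385, 'fy': 414.42783882041385, 'cx': 314.4470571281854, 'cy': 206.35102495633916, 'k1': -0.03304126915012613, 'xyz': array([ 0.49547786, -0.95941156,  0.7482517 ]), 'attitude': array([ 0.88150953, -0.03314661,  0.0109042 , -0.47087509])}
```

View pics/top0.png

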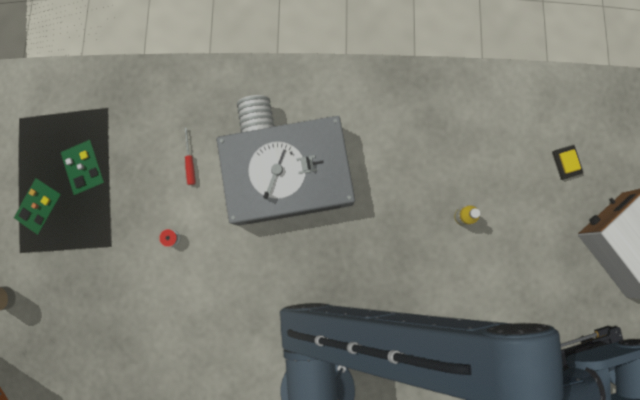

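View pics/side0.png

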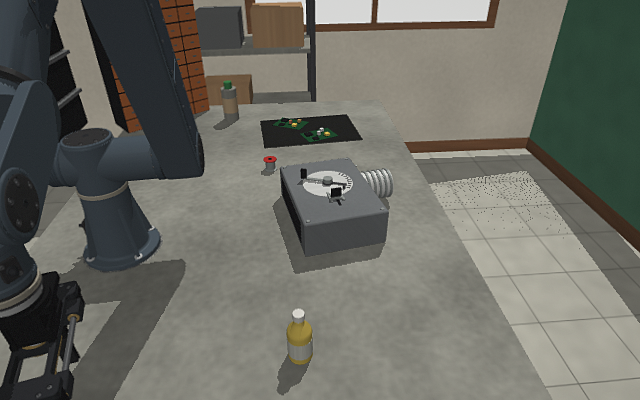

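The top view shows the box, about (218,137) to (354,223), with the dial at (277,170), the pointer towards (286,150), the lever tab near (266,196) and the lock near (310,163). The spool is at (168,238), the bottle at (470,214) and the screwdriver at (189,160). The side view agrees.

```bash
cat > h.py <<'E'
import numpy as np, cv2
from scipy.spatial.transform import Rotation as R
from rig import robot
def rays(c,px):
    K=np.array([[c["fx"],0,c["cx"]],[0,c["fy"],c["cy"]],[0,0,1.]])
    u=cv2.undistortPoints(np.float64(px).reshape(-1,1,2),K,np.array([c["k1"],0,0,0])).reshape(-1,2)
    return R.from_quat(c["attitude"]).apply(np.c_[u,np.ones(len(u))])
def onz(c,px,z):
    d=rays(c,px); return c["xyz"]+d*((z-c["xyz"][2])/d[:,2])[:,None]
def proj(c,P):
    p=R.from_quat(c["attitude"]).inv().apply(np.atleast_2d(P)-c["xyz"]); s=p[:,:2]/p[:,2:]
    s=s*(1+c["k1"]*(s**2).sum(1))[:,None]
    return s*c["fx"]+[c["cx"],c["cy"]]
E
python3 - <<'E'
from h import *
c=robot.camera("top");im=c["img"];hsv=cv2.cvtColor(im,cv2.COLOR_RGB2HSV)
# corners screws
roi=np.zeros(im.shape[:2],np.uint8);roi[110:228,210:360]=1
white=((im.min(2)>195)*roi).astype(np.uint8)
cs,_=cv2.findContours(white,cv2.RETR_EXTERNAL,cv2.CHAIN_APPROX_NONE)
b=cv2.convexHull(max(cs,key=cv2.contourArea));e=cv2.fitEllipse(b);print(e)
C=onz(c,[e[0]],.11)[0];print("dial",C, cv2.contourArea(b))
# box top: bluish grey
med=np.median(im[180:200,320:335].reshape(-1,3),0);print(med)
m=((np.abs(im.astype(int)-med).max(2)<14)*roi).astype(np.uint8)
m=cv2.morphologyEx(m,cv2.MORPH_OPEN,np.ones((3,3)))
cs,_=cv2.findContours(m,cv2.RETR_EXTERNAL,cv2.CHAIN_APPROX_NONE);b=max(cs,key=cv2.contourArea)
W=onz(c,b.reshape(-1,2),.11)[:,:2].astype(np.float32);r=cv2.minAreaRect(W);print(r)
cr=im[105:235,205:370];cv2.imwrite("pics/topc.png",cv2.resize(cr,None,fx=4.6,fy=4.6,interpolation=cv2.INTER_CUBIC)[:,:,::-1])
for n,mk in(("spool",(hsv[...,0]<8)&(hsv[...,1]>150)),("bottle",(hsv[...,0]>18)&(hsv[...,0]<30)&(hsv[...,1]>140))):
  mk=mk.astype(np.uint8);k=cv2.connectedComponentsWithStats(mk)
  for s,ce in zip(k[2][1:],k[3][1:]):
    if s[4]>20: print(n,s,onz(c,[ce],.04)[0])
E
```

```text
Traceback (most recent call last):
ValueError: max() iterable argument is empty
```

```bash
cat > m.py <<'E'
from h import *
c=robot.camera("top");im=c["img"];hsv=cv2.cvtColor(im,cv2.COLOR_RGB2HSV)
roi=np.zeros(im.shape[:2],np.uint8);roi[110:228,210:360]=1
print(im[160,262],im[190,330],im[215,300],im[240,300])
wr=roi.copy();wr[:135]=0;wr[205:]=0;wr[:,:240]=0;wr[:,325:]=0
white=((im.min(2)>170)*wr).astype(np.uint8)
cs,_=cv2.findContours(white,cv2.RETR_EXTERNAL,cv2.CHAIN_APPROX_NONE)
b=cv2.convexHull(max(cs,key=cv2.contourArea));e=cv2.fitEllipse(b);print(e)
C=onz(c,[e[0]],.11)[0];print("dial",C, cv2.contourArea(b))
med=np.median(im[180:200,320:335].reshape(-1,3),0);print(med)
m=((np.abs(im.astype(int)-med).max(2)<14)*roi).astype(np.uint8)
m=cv2.morphologyEx(m,cv2.MORPH_OPEN,np.ones((3,3)))
cs,_=cv2.findContours(m,cv2.RETR_EXTERNAL,cv2.CHAIN_APPROX_NONE);b=max(cs,key=cv2.contourArea)
W=onz(c,b.reshape(-1,2),.11)[:,:2].astype(np.float32);r=cv2.minAreaRect(W);print(r)
cr=im[105:235,205:370];cv2.imwrite("pics/topc.png",cv2.resize(cr,None,fx=4.6,fy=4.6,interpolation=cv2.INTER_CUBIC)[:,:,::-1])
E
python3 m.py
```

```text
[186 188 185] [112 115 115] [81 81 75] [132 131 121]
((268.5207824707031, 165.52964782714844), (35.144161224365234, 52.650474548339844), 27.98381233215332)
dial [0.61246637 0.14080132 0.11      ] 1063.0
[114. 117. 117.]
((0.609376847743988, 0.09869961440563202), (0.24069744348526, 0.33967843651771545), 11.40688705444336)
```

View pics/topc.png

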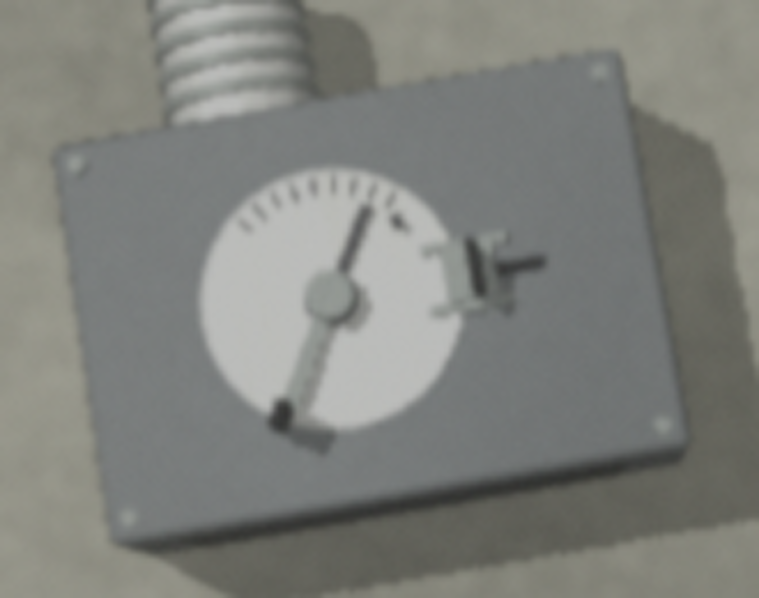

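The crop shows the box fit matching 240 x 340 mm at yaw 11.4°. The hub is at (331,297) in the crop, the pointer tip at (368,205) near mark 1, the tab at (283,413) and the lock tab at (475,268). I'll check these numerically.

```bash
cat >> h.py <<'E'
Y=np.radians(11.41);B=np.array([.6094,.0987]);ux=np.array([np.cos(Y),np.sin(Y)]);uy=np.array([-ux[1],ux[0]]);D=B+.02*uy
def U(P): # world -> dial frame
    d=np.atleast_2d(P)[:,:2]-D; return np.c_[d@ux,d@uy]
def Wd(x,y,z): return np.r_[D+x*ux+y*uy,.11+z]
E
python3 - <<'E'
from h import *
c=robot.camera("top")
cp=lambda x,y:[205+(x+.5)/4.6-.5,105+(y+.5)/4.6-.5]
for n,p,z in(("hub",cp(331,297),.125),("tip",cp(368,205),.114),("tab",cp(283,413),.15),("lock",cp(474,268),.142),("post",cp(397,222),.122),("rodend",cp(545,262),.11),("m8",cp(247,226),.11),("m1",cp(375,196),.11)):
    u=U(onz(c,[p],z))[0];print(n,u.round(4),np.hypot(*u).round(4),np.degrees(np.arctan2(u[1],u[0])).round(1))
print(D)
for n,p in(("bottle",(465,215)),("spool",(168,238))):print(n,onz(c,[p],.05))
E
python3 -m creep '[0.04,0,-0.01,0,0.04,0,-0.01,0,0.04,0,-0.01,0,0.04,0,-0.01,0,0.04,0,0,0,0.04,0,0,0,0.03,0,0,0]' 0
```

```text
hub [-0.0051 -0.    ] 0.0051 -179.7
tip [ 0.0463 -0.0292] 0.0547 -32.2
tab [-0.0694  0.0353] 0.0779 153.1
lock [-0.0065 -0.0835] 0.0838 -94.4
post [ 0.0317 -0.0444] 0.0545 -54.5
rodend [-0.0043 -0.124 ] 0.1241 -92.0
m8 [0.0478 0.0424] 0.064 41.6
m1 [ 0.0517 -0.0338] 0.0618 -33.2
[0.60544343 0.11830473]
bottle [[ 0.49577217 -0.3980955   0.05      ]]
spool [[0.41477666 0.4237652  0.05      ]]
time: 0.83
position: [0.43, -0.5289, 0.2628]
tool_rot: [0.991, 0.135, 0.001, 0.0]
ft_force: [-0.2, -1.2, -0.1]
grip_width: 0.0482
grip_force: 0.0
```

```bash
python3 -m creep '[0.014,-0.034,0,0,0.014,-0.034,0,0,0.014,-0.034,0,0,0.014,-0.034,0,0,0.014,-0.034,0,0,0.014,-0.034,0,0,0.014,-0.034,0,0,0.014,-0.034,0,0,0.014,-0.034,0,0,0.014,-0.034,0,0,0.014,-0.034,0,0,0.014,-0.034,0,0,0.014,-0.034,0,0,0.014,-0.034,0,0,0.014,-0.034,0,0,0.014,-0.034,0,0,0.014,-0.034,0,0,0.014,-0.034,0,0]'
python3 -m creep '[0,0,0,-0.125,0,0,0,-0.125,0,0,0,-0.125,0,0,0,-0.125,0,0,0,-0.125,0,0,0,-0.125,0,0,0,-0.125,0,0,0,-0.125,0,0,0,-0.125,0,0,0,-0.125,0,0,0,-0.125,0,0,0,-0.125,0,0,0,0,0,0,0,0]'
python3 - <<'E'
from h import *
c=robot.camera("wrist");print({k:v for k,v in c.items() if k!="img"})
cv2.imwrite("pics/w1.png",c["img"][:,:,::-1]);o=robot.get_obs();print(o["q"],o["position"])
print(proj(c,[Wd(-.005,0,.0),Wd(-.07,.035,.04),Wd(-.005,-.083,.03)]))
E
```

```text
time: 2.33
position: [0.5064, 0.1285, 0.2627]
tool_rot: [0.991, 0.135, 0.0, 0.0]
ft_force: [0.5, -0.5, 0.9]
grip_width: 0.0006
grip_force: 0.0
time: 3.5
position: [0.5065, 0.1266, 0.2625]
tool_rot: [0.635, 0.773, -0.0, -0.0]
ft_force: [-0.3, 1.2, -0.3]
grip_width: 0.0005
grip_force: 0.0
{'fx': 360.3324562377031, 'fy': 360.3324562377031, 'cx': 323.4617803382693, 'cy': 196.7954947761614, 'k1': -0.0586510484264444, 'xyz': array([0.49258094, 0.19646052, 0.42417792]), 'attitude': array([0.98689254, 0.09636276, 0.0125302 , 0.12884229])}
[ 3.07562420e-02  3.40255781e-01  1.63962009e+00  5.67720933e-05
  1.16174832e+00 -1.65252107e-01] [0.50656217 0.1266533  0.26253772]
[[422.30494915 212.69054635]
 [356.08023345 185.65886222]
 [424.45891442 310.53363685]]
```

View pics/w1.png

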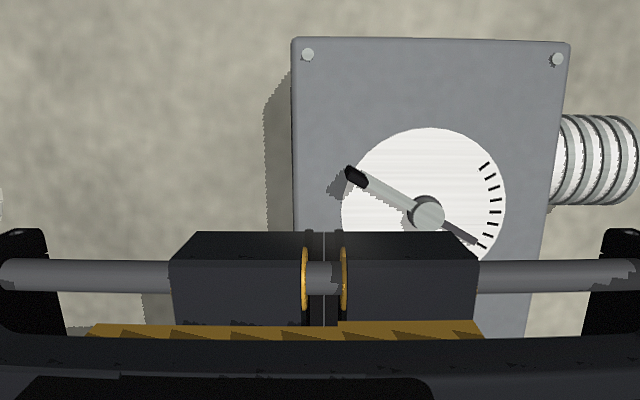

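The wrist view shows the hub at (428,214), the tab top at (356,175), the pointer tip near (478,245) and the marks along (485,166) to (482,246). I'll fit the dial from the marks.

```bash
python3 - <<'E'
from h import *
c=robot.camera("wrist");im=c["img"]
m=(im.max(2)<100).astype(np.uint8);m[:,:472]=0;m[:,507:]=0;m[:155]=0;m[255:]=0
n,_,s,ce=cv2.connectedComponentsWithStats(m)
for a,b in zip(s[1:],ce[1:]):
    if a[4]>5:
        P=onz(c,[b],.11)[0];print(a[4],b.round(1),P.round(4),U(P)[0].round(4))
m=(im.max(2)<60).astype(np.uint8);m[:,:340]=0;m[:,372:]=0;m[:160]=0;m[195:]=0
cs,_=cv2.findContours(m,cv2.RETR_EXTERNAL,cv2.CHAIN_APPROX_NONE);b=max(cs,key=cv2.contourArea).reshape(-1,2)
print(cv2.minAreaRect(b),b.min(0),b.max(0))
# box left/top edges
g=im.astype(int)
b=np.array([[293,38],[570,43],[293,230]]);print(U(onz(c,b,.11)).round(4))
E
```

```text
27 [483.7 165.6] [0.6435 0.1705 0.11  ] [0.0476 0.0436]
27 [490.  175.9] [0.652  0.1627 0.11  ] [0.0544 0.0343]
27 [493.7 187.6] [0.6587 0.153  0.11  ] [0.0591 0.0235]
26 [495.5 199.6] [0.664  0.1425 0.11  ] [0.0622 0.0122]
22 [495.  211.5] [0.6671 0.1315 0.11  ] [0.0631 0.0007]
31 [492.2 223.5] [0.6682 0.1198 0.11  ] [ 0.0618 -0.011 ]
24 [487.5 234.6] [0.6672 0.1084 0.11  ] [ 0.0586 -0.022 ]
54 [476.6 241.9] [0.6592 0.0993 0.11  ] [ 0.0489 -0.0293]
((355.86761474609375, 176.7205810546875), (27.268274307250977, 13.3768892288208), 30.963754653930664) [344 165] [368 188]
[[-0.1198  0.1497]
 [ 0.1125  0.1485]
 [-0.1239 -0.0162]]
```

Notch 1 confirmed and the yaw of 11.4° holds; the dial centre needs a shift of -3.5 mm in unit x. The tool axes now read x = unit +y, y = unit +x. I'll move to the +y side of the tab and go down.

```bash
cat >> h.py <<'E'
D=D-.0035*ux+.0003*uy
def st():
    o=robot.get_obs();f=o["ft_force"][:2];print("t",round(o["time"],2),"u",U(o["position"])[0].round(4),"z",round(o["position"][2]-.11,4),"F",round(f@ux,2),round(f@uy,2))
def pointer(n=None):
    # angle of the dark flat pointer from top cam/wrist: dark pixels in the disc sector on +x side
    c=robot.camera("wrist");im=c["img"]
    if n: cv2.imwrite(n,im[:,:,::-1])
    r,a=np.meshgrid(np.linspace(.025,.052,28),np.radians(np.arange(-45,46,.5)))
    P=np.stack([D[0]+r*np.cos(a)*ux[0]+r*np.sin(a)*uy[0],D[1]+r*np.cos(a)*ux[1]+r*np.sin(a)*uy[1],np.full(r.shape,.114)],-1).reshape(-1,3)
    p=proj(c,P).reshape(r.shape+(2,)).astype(np.float32)
    v=cv2.remap(im.max(2),p[...,0],p[...,1],cv2.INTER_LINEAR).mean(1)
    i=v.argmin();print("pointer deg",np.degrees(a[i,0]).round(1),"v",v.min().round(),"bg",np.median(v).round())
E
python3 -m creep '[0.027,0.012,0.02,0,0.026,0.012,0.02,0,0,0,0.02,0,0,0,0.02,0,0,0,0.02,0,0,0,0.015,0,0,0,0.01,0,0,0,0.008,0,0,0,0,0,0,0,0,0,0,0,0,0]' - ; python3 -c "
from h import *
st();pointer('pics/w2.png')"
```

```text
time: 4.52
position: [0.5205, 0.1834, 0.1304]
tool_rot: [0.634, 0.774, 0.001, 0.001]
ft_force: [0.1, 0.6, -0.5]
grip_width: 0.0004
grip_force: 0.0
t 4.52 u [-0.0669  0.0803] z 0.0204 F 0.24 0.56
pointer deg -45.0 v 24.0 bg 44.0
```

View pics/w2.png

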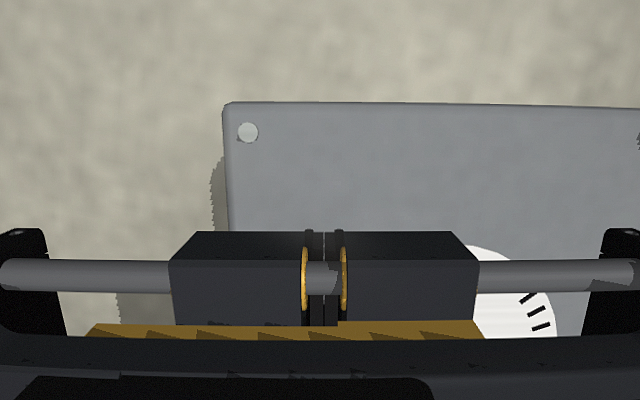

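The wrist view here shows the gripper hiding the pointer, with marks 8 and 7 at (530,300). I'll try the other two cameras.

```bash
sed -i 's/def pointer(n=None):/def pointer(n=None,cam="top"):/; s/robot.camera("wrist")/robot.camera(cam)/' h.py
python3 -c "
from h import *
pointer('pics/t3.png');pointer('pics/s3.png','side')
a=cv2.imread('pics/t3.png')[90:240,200:370];b=cv2.imread('pics/s3.png')[130:260,250:420]
cv2.imwrite('pics/ts3.png',np.vstack([cv2.resize(a,None,fx=2,fy=2),cv2.resize(b,None,fx=2,fy=2)]))"
python3 -m creep '[-0.004,0,0,0,-0.004,0,0,0,-0.004,0,0,0,-0.003,0,0,0,0,0,0,0]' >/dev/null; python3 -c "
from h import *
st()"
```

```text
pointer deg -30.5 v 107.0 bg 199.0
pointer deg -35.0 v 53.0 bg 198.0
t 5.08 u [-0.0676  0.0646] z 0.0196 F 1.1 -0.67
```

View pics/ts3.png

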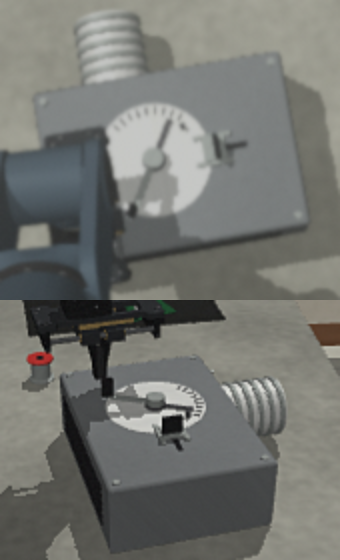

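Top (pointer readable at -30.5°) and side both see the pointer, and the finger stands beside the tab. Now I'll push gently.

```bash
S='from h import *
st();pointer();pointer(None,"side")'
python3 -m creep '[-0.002,0,0,0,-0.002,0,0,0,-0.002,0,0,0,-0.002,0,0,0,-0.002,0,0,0,0,0,0,0]' >/dev/null; python3 -c "$S"
python3 -m creep '[-0.002,0,0,0,-0.002,0,0,0,-0.002,0,0,0,0,0,0,0]' >/dev/null; python3 -c "$S"
python3 -m creep '[-0.002,0,0,0,-0.002,0,0,0,0,0,0,0]' >/dev/null; python3 -c "$S"
```

```text
t 5.58 u [-0.0678  0.0551] z 0.0195 F 0.08 0.53
pointer deg -30.0 v 107.0 bg 196.0
pointer deg -35.0 v 53.0 bg 199.0
t 6.02 u [-0.0696  0.05  ] z 0.0192 F -4.0 4.17
pointer deg 45.5 v 86.0 bg 192.0
pointer deg -35.0 v 54.0 bg 199.0
t 6.37 u [-0.0711  0.0469] z 0.0191 F -6.43 6.12
pointer deg 36.5 v 81.0 bg 185.0
pointer deg -35.0 v 54.0 bg 199.0
```

Contact came where predicted, at y = 0.055, but the tangential sliding shows up as a large radial friction force. I'll back off, turn the face flat to the tab and push along the arc instead.

```bash
S='from h import *
st();pointer();pointer(None,"side")'
python3 -m creep '[0.006,0,0,0,0.012,0.004,0,0,0.006,0.008,0,0,0,0.008,0,0,0,0,0,0.105,0,0,0,0.105,0,0,0,0.105,0,0,0,0.105,0,0,0,0.105,0,0,0,0,0,0,0,0,0,0,0,0]' ; python3 -c "$S"
```

```text
time: 7.47
position: [0.5423, 0.1765, 0.1296]
tool_rot: [0.812, 0.584, 0.0, 0.0]
ft_force: [0.1, -0.1, 0.5]
grip_width: 0.0004
grip_force: 0.0
t 7.47 u [-0.0469  0.0692] z 0.0196 F 0.08 -0.11
pointer deg 41.5 v 75.0 bg 122.0
pointer deg -35.0 v 53.0 bg 199.0
```

```bash
cat >> h.py <<'E'
def lv(th=None,cam="side"):
    # lever-frame force/pos; tool x = CW normal
    o=robot.get_obs();R3=R.from_quat(o["tool_rot"]).as_matrix();f=o["ft_force"];u=U(o["position"])[0]
    x=np.array([R3[0,0],R3[1,0]]);a=np.degrees(np.arctan2(x@uy,x@ux))+90
    off=(o["position"][:2]-D)@x
    print("t",round(o["time"],2),"faceangle",a.round(1),"off",off.round(4),"rad",round(-(o["position"][:2]-D)@R3[:2,1],4),"F",round(f@R3[:,0],2),round(f@R3[:,1],2),"lever",round(a+np.degrees(np.arcsin((.0135-off)/.075)),1),end=" ")
    pointer(None,cam)
E
python3 -m creep '[-0.01,0.003,0,0,-0.006,0.002,0,0,-0.003,0,0,0,0,0,0,0,0,0,0,0]' >/dev/null; python3 -c "from h import *
lv()"
python3 -m creep '[-0.0015,0,0,0,-0.0015,0,0,0,-0.0015,0,0,0,0,0,0,0,0,0,0,0]' >/dev/null; python3 -c "from h import *
lv()"
```

```text
t 7.98 faceangle 149.9 off 0.0166 rad 0.071 F 0.85 0.34 lever 147.5 pointer deg -35.0 v 53.0 bg 199.0
t 8.45 faceangle 149.9 off 0.0128 rad 0.0711 F 0.57 -0.1 lever 150.4 pointer deg -35.0 v 53.0 bg 199.0
```

```bash
python3 -m creep '[-0.0018,-0.0003,0,-0.026,-0.0018,-0.0003,0,-0.026,-0.0018,-0.0003,0,-0.026,-0.0018,-0.0003,0,-0.026,0,0,0,0]' >/dev/null; python3 -c "from h import *
lv()"
python3 -m creep '[-0.0018,-0.0003,0,-0.026,-0.0018,-0.0003,0,-0.026,0,0,0,0]' >/dev/null; python3 -c "from h import *
lv()"
```

```text
t 8.92 faceangle 155.9 off 0.0135 rad 0.0711 F 3.84 -0.44 lever 155.9 pointer deg -35.0 v 54.0 bg 200.0
t 9.22 faceangle 158.8 off 0.0136 rad 0.0711 F 4.37 -0.6 lever 158.7 pointer deg -34.0 v 54.0 bg 199.0
```

```bash
python3 -m creep '[-0.0018,-0.0003,0,-0.026,-0.0018,-0.0003,0,-0.026,0,0,0,0]' >/dev/null; python3 -c "from h import *
lv()"
python3 -m creep '[-0.0012,-0.0002,0,-0.0175,-0.0012,-0.0002,0,-0.0175,0,0,0,0,0,0,0,0]' >/dev/null; python3 -c "from h import *
lv()"
```

```text
t 9.52 faceangle 161.8 off 0.0138 rad 0.0711 F 5.26 -0.01 lever 161.5 pointer deg -34.0 v 54.0 bg 199.0
t 9.9 faceangle 163.8 off 0.0131 rad 0.0712 F 2.53 -0.16 lever 164.1 pointer deg -23.0 v 53.0 bg 193.0
```

First click, now in notch 2 at about 163.5°. The next should come near 173.5°.

```bash
python3 -m creep '[-0.0018,-0.0003,0,-0.026,-0.0018,-0.0003,0,-0.026,-0.0018,-0.0003,0,-0.026,-0.0018,-0.0003,0,-0.026,-0.0018,-0.0003,0,-0.026,0,0,0,0]' >/dev/null; python3 -c "from h import *
lv()"
python3 -m creep '[-0.0012,-0.0002,0,-0.0175,-0.0012,-0.0002,0,-0.0175,0,0,0,0,0,0,0,0,0,0,0,0]' >/dev/null; python3 -c "from h import *
lv()"
```

```text
t 10.45 faceangle 171.2 off 0.0138 rad 0.0711 F 6.41 0.49 lever 171.0 pointer deg -22.5 v 53.0 bg 194.0
t 10.92 faceangle 173.3 off 0.0133 rad 0.0711 F 1.94 -0.25 lever 173.5 pointer deg -13.5 v 51.0 bg 182.0
```

Notch 3. Rest there, then on towards notch 4.

```bash
python3 -m creep '[0,0,0,0,0,0,0,0,0,0,0,0,0,0,0,0,0,0,0,0,0,0,0,0]' >/dev/null; python3 -c "from h import *
lv()"
python3 -m creep '[-0.0018,-0.0003,0,-0.026,-0.0018,-0.0003,0,-0.026,-0.0018,-0.0003,0,-0.026,-0.0018,-0.0003,0,-0.026,-0.0018,-0.0003,0,-0.026,0,0,0,0]' >/dev/null; python3 -c "from h import *
lv()"
python3 -m creep '[-0.0012,-0.0002,0,-0.0175,-0.0012,-0.0002,0,-0.0175,0,0,0,0,0,0,0,0,0,0,0,0]' >/dev/null; python3 -c "from h import *
lv()"
```

```text
t 11.47 faceangle 173.3 off 0.0134 rad 0.0711 F 1.69 -0.87 lever 173.3 pointer deg -13.5 v 50.0 bg 182.0
t 12.02 faceangle 180.7 off 0.0143 rad 0.071 F 4.87 -1.46 lever 180.1 pointer deg -13.0 v 49.0 bg 186.0
t 12.48 faceangle 182.7 off 0.0148 rad 0.071 F 6.09 -0.28 lever 181.7 pointer deg -13.0 v 49.0 bg 191.0
```

```bash
python3 -m creep '[-0.0012,-0.0002,0,-0.0175,0,0,0,0,0,0,0,0,0,0,0,0]' >/dev/null; python3 -c "from h import *
lv()"
```

```text
t 12.87 faceangle 183.8 off 0.0139 rad 0.071 F 1.43 -0.79 lever 183.4 pointer deg -3.0 v 52.0 bg 192.0
```

Notch 4. Rest there, then on to notch 5 in small steps.

```bash
python3 -m creep '[0,0,0,0,0,0,0,0,0,0,0,0,0,0,0,0,0,0,0,0,0,0,0,0]' >/dev/null; python3 -c "from h import *
lv()"
python3 -m creep '[-0.0018,-0.0003,0,-0.026,-0.0018,-0.0003,0,-0.026,-0.0018,-0.0003,0,-0.026,-0.0018,-0.0003,0,-0.026,0,0,0,0,0,0,0,0]' >/dev/null; python3 -c "from h import *
lv()"
python3 -m creep '[-0.0012,-0.0002,0,-0.0175,-0.0012,-0.0002,0,-0.0175,0,0,0,0,0,0,0,0,0,0,0,0]' >/dev/null; python3 -c "from h import *
lv()"
```

```text
t 13.42 faceangle 183.7 off 0.0138 rad 0.0708 F 2.34 -1.3 lever 183.5 pointer deg -2.5 v 54.0 bg 192.0
t 13.97 faceangle 189.6 off 0.0144 rad 0.0707 F 5.48 -0.9 lever 188.9 pointer deg -2.0 v 53.0 bg 193.0
t 14.43 faceangle 191.7 off 0.0147 rad 0.0707 F 6.16 -1.45 lever 190.7 pointer deg -2.0 v 54.0 bg 193.0
```

```bash
python3 -m creep '[-0.0012,-0.0002,0,-0.0175,0,0,0,0,0,0,0,0,0,0,0,0]' >/dev/null; python3 -c "from h import *
lv()"
```

```text
t 14.82 faceangle 192.7 off 0.0149 rad 0.0707 F 5.54 -0.47 lever 191.6 pointer deg -2.0 v 54.0 bg 193.0
```

```bash
python3 -m creep '[-0.0012,-0.0002,0,-0.0175,0,0,0,0,0,0,0,0,0,0,0,0]' >/dev/null; python3 -c "from h import *
lv()"
```

```text
t 15.2 faceangle 193.7 off 0.0138 rad 0.0705 F 2.03 -1.54 lever 193.5 pointer deg 8.0 v 53.0 bg 194.0
```

Notch 5. I'll back off and lift, then look at the lock from the side.

```bash
python3 -m creep '[0,0,0,0,0,0,0,0,0.002,0,0,0,0.002,0,0,0,0.003,0,0,0,0.004,0,0,0,0.005,0,0,0,0.006,0,0,0,0,0,-0.02,0,0,0,-0.03,0,0,0,-0.03,0,0,0,0,0.12,0,0,0,0.12,0,0,0,0,0,0,0,0]' >/dev/null; python3 -c "from h import *
lv();st();pointer()
c=robot.camera('side');cv2.imwrite('pics/s5.png',cv2.resize(c['img'][150:225,270:400],None,fx=6,fy=6,interpolation=cv2.INTER_CUBIC)[:,:,::-1])"
```

```text
t 16.5 faceangle 180.2 off 0.019 rad 0.0769 F 0.23 -0.01 lever 176.0 pointer deg 7.5 v 52.0 bg 190.0
t 16.55 u [-0.0771  0.0187] z 0.0994 F 0.23 -0.18
pointer deg 20.5 v 84.0 bg 97.0
```

View pics/s5.png

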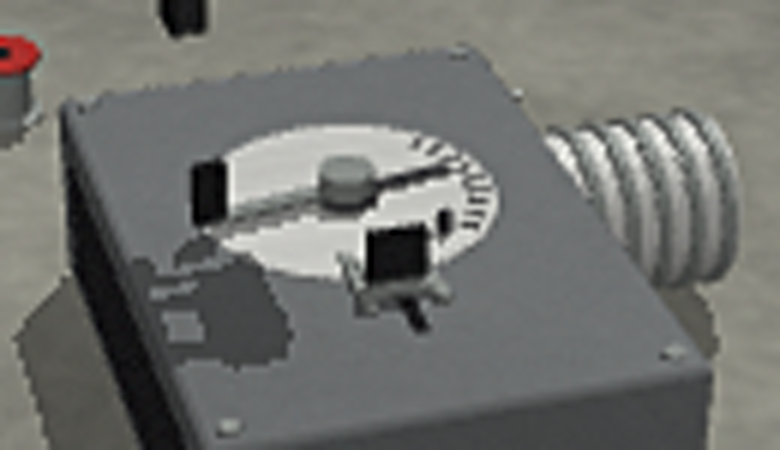

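The pointer stands at mark 5. The lock tab is at (397,252) in the crop, and the bar in front of it lies flat and low. I'll go to the -y side of the lock and down to 16 mm.

```bash
python3 -m creep '[-0.02,0.011,0,0,-0.02,0.011,0,0,-0.02,0.011,0,0,-0.02,0.011,0,0,-0.02,0.011,0,0,-0.02,0.011,0,0,-0.022,0.009,0,0,0,0,0.02,0,0,0,0.02,0,0,0,0.02,0,0,0,0.015,0,0,0,0.008,0,0,0,0,0,0,0,0,0,0,0,0,0]' ; python3 -c "from h import *
st();pointer(None,'side')"
python3 -m creep '[0.005,0,0,0,0.005,0,0,0,0.005,0,0,0,0.003,0,0,0,0.002,0,0,0,0,0,0,0,0,0,0,0]' >/dev/null; python3 -c "from h import *
st()"
```

```text
time: 17.9
position: [0.6253, -0.0038, 0.1274]
tool_rot: [0.633, 0.774, 0.0, 0.001]
ft_force: [0.4, 0.1, 0.4]
grip_width: 0.0007
grip_force: 0.0
t 17.9 u [-0.0011 -0.1239] z 0.0174 F 0.46 0.01
pointer deg -45.0 v 26.0 bg 33.0
t 18.53 u [-0.0019 -0.1034] z 0.0166 F -0.47 0.43
```

```bash
python3 -m creep '[0.0015,0,0,0,0.0015,0,0,0,0.0015,0,0,0,0.0015,0,0,0,0.001,0,0,0,0.001,0,0,0,0.001,0,0,0,0,0,0,0]' >/dev/null; python3 -c "from h import *
st()"
python3 -m creep '[0.001,0,0,0,0.001,0,0,0,0.001,0,0,0,0.001,0,0,0,0,0,0,0,0,0,0,0]' >/dev/null; python3 -c "from h import *
st()"
```

```text
t 19.2 u [-0.0019 -0.0947] z 0.0165 F -0.84 -1.87
t 19.7 u [-0.0019 -0.0904] z 0.0165 F 0.36 -1.45
```

```bash
python3 -m creep '[0.001,0,0,0,0.001,0,0,0,0,0,0,0,0,0,0,0]' >/dev/null; python3 -c "from h import *
st()"
```

```text
t 20.03 u [-0.0019 -0.0885] z 0.0165 F 1.26 -2.03
```

```bash
python3 -m creep '[0.001,0,0,0,0.001,0,0,0,0,0,0,0,0,0,0,0]' >/dev/null; python3 -c "from h import *
st()"
python3 -m creep '[0.001,0,0,0,0,0,0,0,0,0,0,0]' >/dev/null; python3 -c "from h import *
st()"
```

```text
t 20.37 u [-0.0018 -0.0879] z 0.0166 F 0.47 -5.53
t 20.62 u [-0.0018 -0.0878] z 0.0166 F -0.74 -7.06
```

```bash
python3 -m creep '[0.001,0,0,0,0.001,0,0,0,0,0,0,0,0,0,0,0]' >/dev/null; python3 -c "from h import *
st()"
python3 -m creep '[0,0,0,0,-0.003,0,0,0,-0.004,0,0,0,-0.008,0,0,0,-0.012,0,0,0,-0.01,0,0,0,0,0,-0.02,0,0,0,-0.03,0,0,0,-0.03,0,-0.03,0,-0.03,0,-0.04,0,-0.02,0,-0.04,0,0,0,-0.04,0,0,0,-0.04,0,0,0,-0.04,0,0,0,0,0,0,0,0,0,0,0]' >/dev/null; python3 -c "from h import *
st();pointer('pics/t9.png')
im=cv2.imread('pics/t9.png');cv2.imwrite('pics/t9c.png',cv2.resize(im[105:235,205:370],None,fx=4.6,fy=4.6,interpolation=cv2.INTER_CUBIC))"
```

```text
t 20.95 u [-0.0018 -0.0876] z 0.0166 F -0.61 -11.52
t 22.37 u [-0.0031 -0.3507] z 0.144 F 0.78 0.52
pointer deg 10.0 v 123.0 bg 209.0
```

View pics/t9c.png

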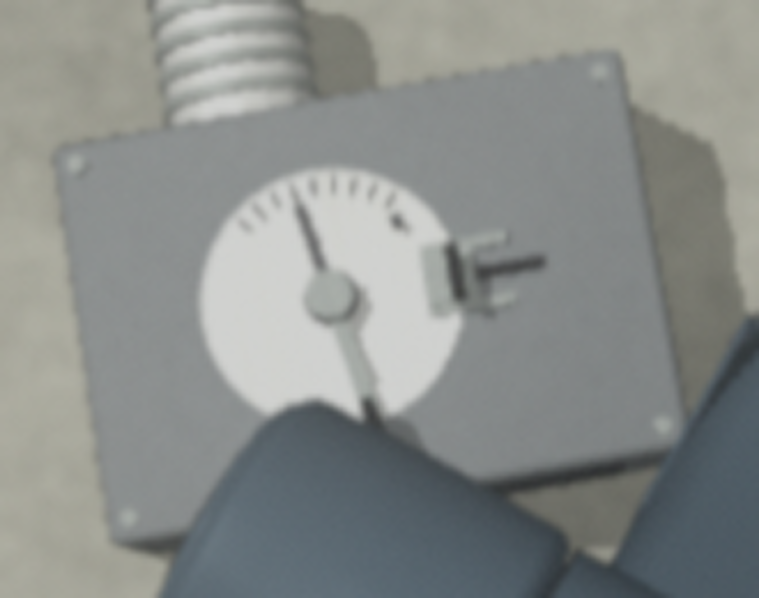

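The pointer is on mark 5, at 10.0°, and the lock tab has moved from (474,268) to (456,270), about 10 mm, onto its hard stop. Both are released, so I'll hand in.

```bash
python3 -c "
from rig import robot
print(robot.hand_in())"
```

```text
the job is handed in; nothing more can be done
None
```

I set the damper to notch 5, with the pointer resting in notches 3, 4 and 5 in turn, pushed the lock slide in to its stop, moved the arm clear and handed the job in; no verdict was returned.

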